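Try bottle-neck sleeves on a leaning gauge pin and keep the one that fits

ROBOT

A 7-joint arm with a two-finger parallel gripper is mounted at the origin on the work surface. World frame = base frame: x ahead of the robot, y to its left, z up, the work surface at z = 0. Lengths are in mm, angles in rad, forces in N, time in s.
With the tool pointing down it reaches from about 350 to 900 mm from the base axis. Payload 19.9 kg.
Tool frame: the origin (TCP) lies midway between the tips of the shut fingers; the grasp point (between the pads) lies 19 mm behind it; y points along the fingers, z is the direction in which the jaws open and shut, and the axes are right-handed (so a half turn about y gives the same grasp; the last joint's range is limited). The gripper opens to 94 mm and grips with 3 to 60 N. Pads are 16 mm wide; open, the fingers measure 119 mm over their backs; the gripper's body (75 mm by 177 mm) begins 78 mm behind the grasp point.
Start: joints at [1.095, 0.417, -0.01, 1.614, 0.005, 1.111, -0.053], TCP at [262.692, -567.09, 205.425] pointing down, gripper open.
Joint ranges: [-2.81, 2.81], [-0.39, 2.02], [-1.27, 1.25], [0.06, 2.57], [-1.19, 4.33], [0.19, 2], [-2.82, 2.82]. Speed limits (rad/s): [1.89, 1.89, 2.39, 2.39, 3.01, 3.01, 3.01].

INTERFACE

Orientations are given as a unit quaternion [x, y, z, w].
In Python, from workcell import env gives the robot as it stands.
- The arm moves only by the shell command python3 -m creep 'ROWS' [OPENING]. ROWS is a JSON object of lists of equal length, an entry for each row: "xyz": the shift along the tool's x, y, z in m, a list of three; "turn": the turn about the tool's y in rad. A call has 1 to 8 rows; each row is the pose to reach, as a shift and turn from the pose commanded when the call began, along the tool's axes at that moment; what a row does not reach only later rows make up. A row lasts 1/8 s, in which the tool goes at most 62.5 mm and 10.7 degrees, less where a joint would pass 70% of its speed; a pose out of reach is approached as far as the arm can. A call with a gripper value outside its range is refused whole. OPENING is the closure, from 0 (fully open) to 1 (shut), set as the call begins (- or left out, the last holds). The fingers move at their own pace and stop on an object; the grip force is fixed at half the most. Time passes only in rows, so rows that repeat a pose let the fingers close. It gives the time, the measured TCP pose, the force and the opening at its end, in the units of the state.
- env.get_state(): the state, without advancing time (a new reading comes with each control period).
- env.grab_frame(name): name is "scene" or "top" or "wrist"; returns (picture, depth): 384x512x3 uint8, red, green, blue; 384x512 float32, mm along the optical axis (not along the pixel's ray), 0 where there is no reading.
- env.calibration(name): a dict with "fov_y" (degrees; the focal length in pixels is half the picture's height over the tangent of half this angle, whatever the lens; pixels are square), "cx", "cy" (the principal point, pixels), "rvec" (rotation vector, rad) and "tvec" (3), from world to camera coordinates, as OpenCV has them; the wrist camera has in their place "hand_eye" (4x4, takes a point from camera to tool coordinates, whose origin is the TCP and whose axes are the tool frame's). Camera axes: x right, y down, z forward; pixel columns grow to the right and rows downward; lengths in mm; the calibration is good to about 2 mm. The wrist camera is an equidistant fisheye: a pixel r from the principal point sees the ray r / f radians off the axis. A picture is of the moment at which its call begins: read the wrist's pose just before it. calibration takes no time and is no camera call.
- env.sign_off(): hands the job in, once; it reports no verdict.
Trained networks look in the newest picture that a camera, given by its name, has taken for a name from the list of things; names that differ only in an ending like _2 or _b are one class to them, and where a whole thing is asked for, a point or a joint stands for the part that bears it (a point fixed in the world has none). Each returns a list of dicts, best first, with "conf" (0 to 1); they miss things now and then, are a little off and sometimes report something else, mostly with a low value. They report only what shows in the picture. A call takes as long as a camera call. They do not tell look-alikes from the thing itself.
- env.find_in(camera, query): "xy" ([column, row] in pixels, amid what is visible of it).
- env.landmark_of(camera, query): "xy" ([column, row] in pixels: a listed point, or the origin of a listed thing).
The state is a dict: "clock": time; "joint_positions": joint angles; "joint_velocities": joint speeds; "effort": joint torques, N m; "tool_pos": TCP position; "ee_rot": TCP orientation; "contact_force": force on the tool from outside, world axes, zero at the start; "ft_torque": the same for the moment, N m; "opening": finger opening in mm.
Only numpy, scipy, OpenCV 4.12 (cv2) and the standard library are available. Lean on these libraries where they do the work, as an engineer would, in place of code of your own. Each camera call takes 0.05 s, during which the arm holds its last target.

TASK

Two metal bottle-neck sleeves that look alike stand on the drinks trolley; only one of them fits the leaning gauge pin, the other sticks part-way. Find out by sliding them one at a time, gently and without forcing, over the pin (do not move the second before the first has been tried), and leave the one that fits on the pin, fully home against the brass shoulder, and the one that sticks standing upright in the dark round dish. Leave everything else on the trolley where it is.

Things in the scene. Friction and masses are not known exactly. Their poses are not given: they have to be found in the camera images.
- sleeve_1_mid (a point): Bottle-neck sleeve: plain steel tube, 40 mm outside diameter, 100 mm long, closed top (6 mm), open foot, bore 32 mm at the foot, 0.13-0.21 kg, grip firmly. The two look alike; one of them narrows inside, 36 mm above its foot, too tight for the pin: only trying tells which. Stands upright at the start. Point: on its axis, 50 mm above the foot; z runs from foot to closed top.
- sleeve_2_mid (a point): Bottle-neck sleeve: plain steel tube, 40 mm outside diameter, 100 mm long, closed top (6 mm), open foot, bore 32 mm at the foot, 0.13-0.21 kg, grip firmly. The two look alike; one of them narrows inside, 36 mm above its foot, too tight for the pin: only trying tells which. Stands upright at the start. Point: on its axis, 50 mm above the foot; z runs from foot to closed top.
- pin_foot (a point): Foot of the steel gauge pin (28 mm diameter, 70 mm long): on its axis in the face of the 56 mm brass shoulder disc, 68 mm above the trolley. z runs from foot to tip, leaning 0.56 rad from vertical, roughly to the robot's left (+y). A sleeve that fits sits on the shoulder (sleeve centre 50 mm along z); one that sticks stops with its foot 34 mm short of it (centre 84 mm along z).
- pin_tip (a point): Centre of the flat tip of the gauge pin, 14 mm wide, 70 mm from its foot along z; the last 10 mm of the pin taper. Same axes as the foot.
- dish_floor (a point): Centre of the inner floor of a dark steel round dish, inner floor 110 mm in diameter, floor 6 mm and rim 16 mm above the trolley top, fixed. Place for the sleeve that sticks.
- tumbler_a: Crystal tumbler, 80 mm in diameter, 92 mm tall, loose; origin under its centre. Bystander.
- tumbler_b: Crystal tumbler, as the other. Bystander.
- tin: Steel mixing tin, 88 mm across the rim, 165 mm tall, loose; origin under its centre. Bystander.
- jug: Empty blue stoneware jug, 116 mm in diameter, 150 mm tall, with a handle on its own +y side, loose; origin under its centre. Bystander.
- corkscrew: Wing corkscrew lying flat, about 170 mm along its x, 86 mm wide, 32 mm tall, loose; origin under its middle. Bystander.
- muddler: Wooden muddler lying along its x, 190 mm long, 32 mm thick, loose; origin under its middle. Bystander.
- sleeve_1: The first sleeve as a whole; origin at the centre of its foot.
- sleeve_2: The second sleeve as a whole; origin at the centre of its foot.
- gauge: The gauge, fixed and rigid: oak foot block 130 x 100 x 24 mm, leaning brass stem, steel pin; origin under the block's centre; the pin leans to its -x.
Mind the look-alikes: they are no part of the job. Leave any blue or turquoise look-alike of the sleeve_2 alone.

How it is judged:
By the outcome, as a careful person would: the job done as asked, in the order asked, and still so for the second after the job is handed in, with the robot touching nothing.
It also fails if it takes over 72 s, if anything falls off the work surface, if the arm or the gripper's body presses on something with over 40 N, if the wrist force passes 120 N, or if a joint passes its speed limit or range.

## Working session

There is one attempt and no reset: what is moved stays moved. The work goes in short steps, Python scripts to look and compute and a shell command to move; the robot and the scene stay as the last step left them, time stands still between calls to the robot, and variables do not carry over. Pictures are saved under pics/ and viewed, and the job is handed in when it is done.

```bash
ls; mkdir -p pics
python3 - <<'E'
from workcell import env
import cv2
print(env.get_state())
for n in ["scene","top","wrist"]:
    c=env.calibration(n); print(n,c)
    p,d=env.grab_frame(n)
    cv2.imwrite(f"pics/{n}0.png",p[:,:,::-1])
E
```

```text
pics
{'clock': 0.0, 'joint_positions': array([ 1.09546933,  0.4179879 , -0.01032506,  1.61413707,  0.00469119,
        1.11069961, -0.05301678]), 'joint_velocities': array([ 8.21932792e-04,  4.62081289e-04,  2.85443957e-06, -8.84586117e-04,
       -3.21066517e-04,  1.50350630e-03,  1.44000595e-04]), 'effort': array([-2.48162636e-03, -8.51248956e+01,  6.37202282e-01, -4.25982428e+01,
       -4.89778316e-02,  1.87259592e-02,  1.51659242e-04]), 'tool_pos': array([ 262.5677884 , -566.7724464 ,  204.83208396]), 'ee_rot': array([-0.1523008 ,  0.69094664, -0.69012536,  0.15206643]), 'contact_force': array([-0.27498505, -0.69133082, -0.0711763 ]), 'ft_torque': array([ 0.00856472, -0.01507966, -0.01533047]), 'opening': 94.0430461987719}
scene {'fov_y': 53.85085534524374, 'cx': 257.4529729386618, 'cy': 185.70040988771274, 'rvec': array([ 1.76254614,  1.36426951, -0.78636022]), 'tvec': array([-156.15142224, -168.32000814, 1484.90219083])}
top {'fov_y': 51.10007859799203, 'cx': 256.7354136623964, 'cy': 189.70211766813884, 'rvec': array([ 2.12813253, -2.1684121 ,  0.195501  ]), 'tvec': array([  20.36602094,  552.49195764, 1129.01374251])}
wrist {'fov_y': 65.70646984690485, 'cx': 254.50580871693913, 'cy': 192.78289153782606, 'hand_eye': array([[-9.53114588e-04,  9.63652483e-01,  2.67157228e-01,
        -7.79436855e+01],
       [ 6.63205637e-04, -2.67156681e-01,  9.63652877e-01,
        -1.80191705e+02],
       [ 9.99999326e-01,  1.09565179e-03, -3.84468829e-04,
         8.77364720e-01],
       [ 0.00000000e+00,  0.00000000e+00,  0.00000000e+00,
         1.00000000e+00]])}
```

View pics/scene0.png

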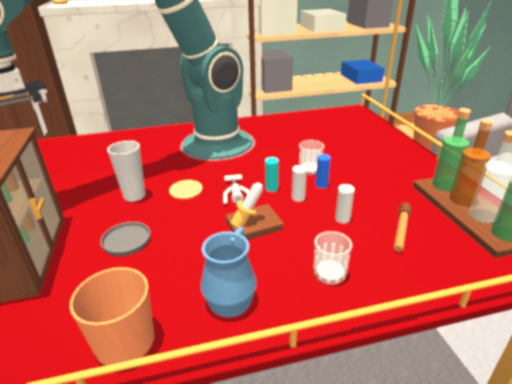

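View pics/top0.png

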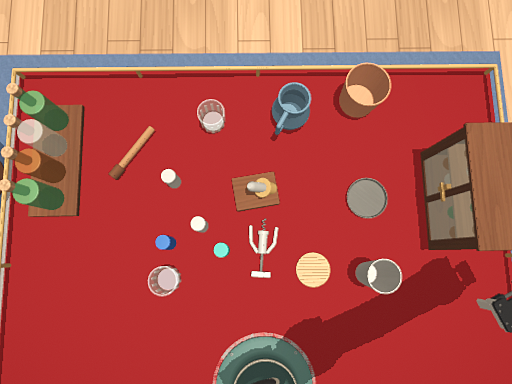

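View pics/wrist0.png

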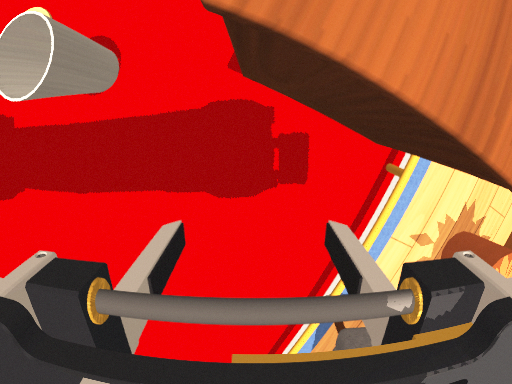

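The top view shows the two bare steel sleeves at about (169,177) and (198,224). The blue (164,242) and turquoise (221,250) tubes are the look-alikes to leave alone. The dish is at (367,198), the gauge at (256,190) with its pin leaning left (+y), and the arm is off to the right. Next I measure positions.

```bash
cat > h.py <<'E'
from workcell import env
import numpy as np, cv2
from scipy.spatial.transform import Rotation as R
def cam(n):
    c=env.calibration(n); f=192/np.tan(np.radians(c['fov_y'])/2)
    return c,f
def unproj(n,uv,z=None,depth=None):
    """world point at plane z or at depth"""
    c,f=cam(n); uv=np.atleast_2d(uv).astype(float)
    r=np.c_[(uv[:,0]-c['cx'])/f,(uv[:,1]-c['cy'])/f,np.ones(len(uv))]
    Rm=R.from_rotvec(c['rvec']).as_matrix(); o=-Rm.T@c['tvec']; d=r@Rm
    if depth is not None: return o+d*np.reshape(depth,(-1,1))
    t=(z-o[2])/d[:,2]; return o+d*t[:,None]
def proj(n,P):
    c,f=cam(n); P=np.atleast_2d(P)
    q=R.from_rotvec(c['rvec']).apply(P)+c['tvec']
    return np.c_[q[:,0]/q[:,2]*f+c['cx'],q[:,1]/q[:,2]*f+c['cy']]
def cloud(n,d):
    v,u=np.mgrid[0:384,0:512]
    return unproj(n,np.c_[u.ravel(),v.ravel()],depth=d.ravel()).reshape(384,512,3)
def wcloud(d,st):
    c=env.calibration('wrist'); f=192/np.tan(np.radians(c['fov_y'])/2)
    v,u=np.mgrid[0:384,0:512]; x=u-c['cx'];y=v-c['cy'];r=np.hypot(x,y)+1e-9;th=r/f
    k=np.tan(th)/r
    pc=np.stack([x*k*d,y*k*d,d],-1)
    H=c['hand_eye']; pt=pc@H[:3,:3].T+H[:3,3]
    return R.from_quat(st['ee_rot']).apply(pt.reshape(-1,3)).reshape(384,512,3)+st['tool_pos']
def wproj(P,st):
    c=env.calibration('wrist'); f=192/np.tan(np.radians(c['fov_y'])/2)
    H=c['hand_eye']; pt=R.from_quat(st['ee_rot']).inv().apply(np.atleast_2d(P)-st['tool_pos'])
    pc=(pt-H[:3,3])@H[:3,:3]
    rr=np.hypot(pc[:,0],pc[:,1]); th=np.arctan2(rr,pc[:,2])
    return np.c_[c['cx']+f*th*pc[:,0]/rr,c['cy']+f*th*pc[:,1]/rr]
E
python3 - <<'E'
from h import *
np.set_printoptions(precision=1,suppress=True)
for n in ["top","scene"]:
    p,d=env.grab_frame(n); np.save(f'{n}_d.npy',d); np.save(f'{n}_p.npy',p)
    for q in ['sleeve_1_mid','pin_foot','pin_tip','dish_floor','gauge']:
        for r in env.landmark_of(n,q): print(n,q,r)
C=cloud('top',np.load('top_d.npy'))
for nm,(u,v) in dict(sA=(168,177),sB=(198,224),tq=(221,250),dish=(367,198),table=(100,250),tip=(250,187)).items(): print(nm,C[v,u])
# sleeves top faces: points with z 90..110 near
for nm,(u,v) in dict(sA=(168,177),sB=(198,224),tq=(221,250),bl=(163,242)).items():
    P=C[v-18:v+18,u-18:u+18].reshape(-1,3); m=(P[:,2]>92)&(P[:,2]<108); q=P[m]; print(nm,len(q),np.median(q,0),cv2.minEnclosingCircle(q[:,:2].astype(np.float32)))
P=C[170:230,335:400].reshape(-1,3); q=P[(P[:,2]>12)&(P[:,2]<22)]; print('dish',cv2.minEnclosingCircle(q[:,:2].astype(np.float32)),len(q))
E
```

```text
top sleeve_1_mid {'xy': [169.3, 179.5], 'conf': 0.84}
top pin_foot {'xy': [259.9, 188.6], 'conf': 0.75}
top pin_tip {'xy': [251.1, 185.0], 'conf': 0.72}
top dish_floor {'xy': [367.8, 198.1], 'conf': 0.72}
top dish_floor {'xy': [252.1, 192.7], 'conf': 0.4}
top gauge {'xy': [253.2, 195.3], 'conf': 0.63}
scene sleeve_1_mid {'xy': [344.3, 203.7], 'conf': 0.92}
scene pin_foot {'xy': [251.0, 207.4], 'conf': 0.76}
scene pin_tip {'xy': [257.5, 184.1], 'conf': 0.8}
scene dish_floor {'xy': [126.5, 242.4], 'conf': 0.88}
scene gauge {'xy': [254.7, 225.6], 'conf': 0.6}
sA [584.7 258.3  95.2]
sB [451.6 173.8 100.2]
tq [380.1 111.7  97. ]
dish [ 528.3 -324.9    2.3]
table [388.4 472.9   0.1]
tip [547.   30.1 128.3]
sA 165 [589.  257.8  99.2] ((588.8976440429688, 258.6462097167969), 19.885944366455078)
sB 168 [454.4 176.4  99.2] ((454.8717041015625, 176.4345703125), 20.25309944152832)
tq 167 [382.5 114.2  99.2] ((382.01123046875, 113.6705551147461), 19.710662841796875)
bl 172 [407.  271.1  99. ] ((406.11334228515625, 271.5223083496094), 20.080791473388672)
dish ((529.269775390625, -319.9316711425781), 61.9574089050293) 142
```

Run:
```python
from h import *
np.set_printoptions(precision=2,suppress=True)
d=np.load('top_d.npy');p=np.load('top_p.npy');C=cloud('top',d)
for n in['top','scene']:
    P=np.load(f'{n}_p.npy'); 
    x,y=(225,160) if n=='top' else (215,165)
    cv2.imwrite(f'pics/g_{n}.png',cv2.resize(P[y:y+60,x:x+70,::-1],None,fx=8,fy=8,interpolation=cv2.INTER_CUBIC))
# oak block top
P=C[160:220,222:290].reshape(-1,3)
q=P[(abs(P[:,2]-24)<4)]
r=cv2.minAreaRect(q[:,:2].astype(np.float32)); print('block',r,len(q))
pf=unproj('top',[259.9,188.6],z=68)[0]; pt=unproj('top',[251.1,185.0],z=127.3)[0]; print(pf,pt, np.hypot(*(pt-pf)[:2]))
pf=unproj('scene',[251,207.4],z=68)[0]; pt=unproj('scene',[257.5,184.1],z=127.3)[0]; print(pf,pt, np.hypot(*(pt-pf)[:2]))
# pin model fit to depth points from both cams
from scipy.optimize import least_squares
S=[]
for n in['top','scene']:
    c=cloud(n,np.load(f'{n}_d.npy')).reshape(-1,3)
    m=(c[:,2]>55)&(c[:,2]<140)&(abs(c[:,0]-550)<60)&(abs(c[:,1]-20)<60)
    print(n,m.sum()); S.append(c[m])
np.savez('gp.npz',*S)
def ax(yaw): return np.array([np.sin(.56)*np.cos(yaw),np.sin(.56)*np.sin(yaw),np.cos(.56)])
def res(x,pts):
    a=ax(x[2]); rel=pts-np.array([x[0],x[1],68+x[3]]); s=rel@a; rr=np.linalg.norm(rel-np.outer(s,a),axis=1)
    # sdf to pin (r14, s0..60), disc (r28,s -8..0)
    tap=np.where(s>60,14-.7*(s-60),14)
    dp=np.where(s>70,np.hypot(s-70,np.maximum(rr-7,0)),rr-tap)
    dp=np.where((s>62)&(abs(s-70)<abs(dp)),s-70,dp)
    dd=np.where(rr<28,s,np.hypot(rr-28,np.maximum(s,0)))
    w=np.where(abs(dp)<abs(dd),dp,dd); return w
for name,pts in (('top',S[0]),('both',np.vstack(S))):
    best=None
    for y0 in (1.2,1.57,1.9):
        a0=np.array([550,5,y0,0.])
        sel=lambda x:((pts-np.array([x[0],x[1],68]))@ax(x[2])>-1)
        x=a0
        for _ in range(6):
            pp=pts[sel(x)]
            sol=least_squares(lambda x:np.r_[res(x,pp),x[3]],x,loss='soft_l1',f_scale=2);x=sol.x
        if best is None or sol.cost<best.cost: best=sol
    x=best.x; print(name,x,best.cost,len(pp),np.median(abs(res(x,pp))),'tip',np.array([x[0],x[1],68])+70*ax(x[2]))
```

```text
block ((534.8897705078125, 11.941162109375), (138.35658264160156, 129.5215606689453), 8.498190879821777) 950
[551.96   1.45  68.  ] [552.58  27.03 127.3 ] 25.57895155730424
[563.09   5.76  68.  ] [549.44  27.75 127.3 ] 25.88009311903403
top 332
scene 447
top [557.03  -2.51   1.72  -0.06] 125.6589947764956 247 0.6372486587835464 tip [551.34  34.23 127.31]
both [555.3   -3.22   1.72  -0.11] 438.62423169463216 719 0.9552107835863205 tip [549.6   33.52 127.31]
```

View pics/g_top.png

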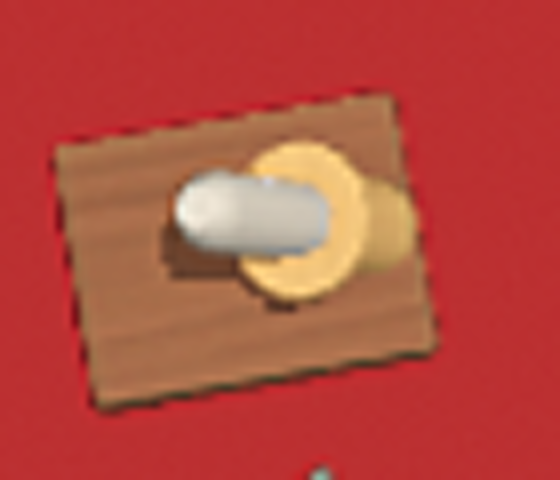

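View pics/g_scene.png

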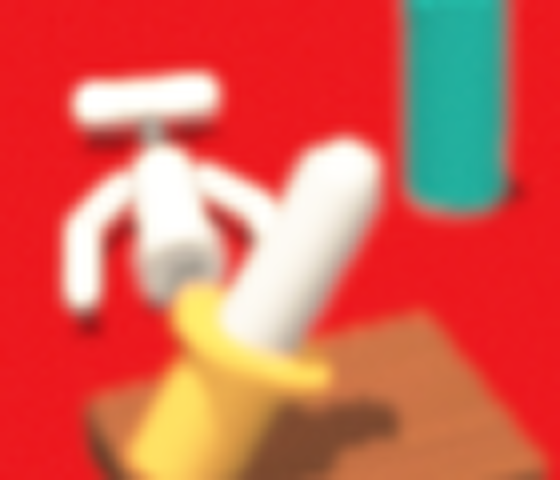

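```bash
python3 -m creep --help 2>&1 | head -40
python3 - <<'E'
from h import *
np.set_printoptions(precision=3,suppress=True)
s=env.get_state(); print(s['clock']); print(R.from_quat(s['ee_rot']).as_matrix())
d=np.load('top_d.npy');C=cloud('top',d)
# everything taller than 30 : obstacle list
m=((C[:,:,2]>30)&(C[:,:,2]<260)&(d>0)).astype(np.uint8)
n,l,st,c=cv2.connectedComponentsWithStats(m)
for i in range(1,n):
    if st[i,4]>40:
        q=C[l==i]; print(st[i],q.min(0).round(),q.max(0).round())
E
```

```text
invalid input: not JSON, or not a number
0.75
[[-0.907 -0.     0.42 ]
 [-0.42   0.    -0.907]
 [ 0.    -1.    -0.   ]]
[   0   62  504  208 9345] [ 341. -742.   30.] [939. 741. 260.]
[ 272   82   39   53 1260] [ 710. -152.   30.] [845. -40. 155.]
[197  99  28  32 463] [735. 104.  30.] [815. 179.  97.]
[ 423  127   53  123 4573] [ 370. -555.   30.] [ 671. -482.  260.]
[109 165  13  12  56] [603. 410.  30.] [636. 444.  38.]
[161 169  18  18 239] [569. 239.  30.] [607. 278. 104.]
[247 178  30  19 380] [530. -47.  30.] [583.  38. 132.]
[190 216  17  16 203] [435. 157.  32.] [474. 196. 105.]
[155 235  19  15 228] [386. 251.  31.] [424. 291. 104.]
[213 242  16  15 181] [364.  94.  32.] [402. 133. 104.]
[ 357  259   45   35 1012] [ 263. -350.   30.] [ 348. -263.  169.]
[148 266  32  30 395] [264. 232.  30.] [341. 309.  97.]
[476 298  14  12  93] [ 230. -519.  203.] [ 251. -508.  257.]
[ 234  356   62   28 1073] [ 25. -81.  30.] [105.  83. 260.]
```

```bash
cat >> h.py <<'E'
def plan(wps,seg=55):
    """wps: list of (x,y,z TCP world mm, psi deg of tool z axis). prints rows"""
    s=env.get_state(); M=R.from_quat(s['ee_rot']).as_matrix(); p=s['tool_pos']
    psi=np.degrees(np.arctan2(M[1,2],M[0,2])); print('now',p.round(1),'psi',round(psi,2),'t',round(s['clock'],2),'F',s['contact_force'].round(1),'open',round(s['opening'],1))
    q0=p;a0=psi
    for w in wps:
        w=np.array(w,float); n=max(1,int(np.ceil(np.linalg.norm(w[:3]-q0)/seg)),int(np.ceil(abs(w[3]-a0)/10)))
        for k in range(1,n+1):
            q=q0+(w[:3]-q0)*k/n; a=a0+(w[3]-a0)*k/n
            t=M.T@(q-p)/1000; print(q.round(0),[round(float(v),4) for v in t],round(float(-np.radians(a-psi)),3))
        q0=w[:3];a0=w[3]
E
python3 - <<'E'
from h import *
plan([(270,-400,235,-65),(430,-230,235,-65),(454.7,176.4,200,8.5)],62)
E
```

```text
now [ 262.7 -567.1  205.4] psi -65.15 t 0.75 F [ 0.8  0.  -0.3] open 94.0
[ 265. -511.  215.] [-0.0256, -0.0099, -0.0495] -0.001
[ 268. -456.  225.] [-0.0512, -0.0197, -0.099] -0.002
[ 270. -400.  235.] [-0.0769, -0.0296, -0.1485] -0.003
[ 310. -358.  235.] [-0.131, -0.0296, -0.1703] -0.003
[ 350. -315.  235.] [-0.1852, -0.0296, -0.192] -0.003
[ 390. -272.  235.] [-0.2393, -0.0296, -0.2138] -0.003
[ 430. -230.  235.] [-0.2935, -0.0296, -0.2355] -0.003
[ 433. -179.  231.] [-0.3176, -0.0252, -0.2803] -0.163
[ 436. -128.  226.] [-0.3418, -0.0208, -0.3251] -0.323
[439. -78. 222.] [-0.366, -0.0164, -0.3699] -0.484
[442. -27. 218.] [-0.3901, -0.0121, -0.4147] -0.644
[445.  24. 213.] [-0.4143, -0.0077, -0.4595] -0.804
[449.  75. 209.] [-0.4384, -0.0033, -0.5043] -0.965
[452. 126. 204.] [-0.4626, 0.0011, -0.5491] -1.125
[455. 176. 200.] [-0.4867, 0.0055, -0.5939] -1.285
```

```bash
python3 -m creep '{"xyz":[[-0.025,-0.010,-0.050],[-0.051,-0.020,-0.099],[-0.077,-0.030,-0.148],[-0.131,-0.030,-0.170],[-0.185,-0.030,-0.192],[-0.239,-0.030,-0.214],[-0.293,-0.030,-0.235],[-0.318,-0.025,-0.280]],"turn":[0,0,0,0,0,0,0,-0.16]}' 0.2
python3 - <<'E'
from h import *
plan([(454.7,176.4,200,8.5)],62)
E
```

```text
clock: 1.75
tool_pos: [435.5, -177.5, 230.5]
ee_rot: [-0.208, 0.676, -0.676, 0.208]
contact_force: [-0.4, -0.2, -0.4]
opening: 75.6
now [ 435.5 -177.5  230.5] psi -55.77 t 1.75 F [-0.4 -0.2 -0.4] open 75.6
[ 438. -127.  226.] [-0.0307, 0.0044, -0.0403] -0.16
[441. -76. 222.] [-0.0614, 0.0088, -0.0805] -0.32
[444. -26. 217.] [-0.0921, 0.0131, -0.1208] -0.481
[446.  25. 213.] [-0.1228, 0.0175, -0.161] -0.641
[449.  75. 209.] [-0.1535, 0.0219, -0.2013] -0.801
[452. 126. 204.] [-0.1842, 0.0263, -0.2416] -0.961
[455. 176. 200.] [-0.2149, 0.0307, -0.2818] -1.122
```

```bash
python3 -m creep '{"xyz":[[-0.031,0.004,-0.040],[-0.061,0.009,-0.080],[-0.092,0.013,-0.121],[-0.123,0.017,-0.161],[-0.153,0.022,-0.201],[-0.184,0.026,-0.242],[-0.215,0.031,-0.282],[-0.215,0.031,-0.282]],"turn":[-0.16,-0.32,-0.48,-0.64,-0.80,-0.96,-1.12,-1.12]}' 0.2
python3 - <<'E'
from h import *
st=env.get_state(); p,d=env.grab_frame('wrist')
C=wcloud(d,st); z=C[:,:,2]
q=C[(abs(z-100)<5)&(np.hypot(C[:,:,0]-455,C[:,:,1]-176)<45)]
print(len(q),np.median(q,0) if len(q) else 0, cv2.minEnclosingCircle(q[:,:2].astype(np.float32)) if len(q) else 0)
print(env.find_in('wrist','sleeve_1'),wproj([454.7,176.4,100],st))
cv2.imwrite('pics/w1.png',p[:,:,::-1])
plan([(454.7,176.4,56,8.5)],62)
E
```

```text
clock: 2.75
tool_pos: [453.3, 178.1, 199.3]
ee_rot: [-0.536, 0.462, -0.461, 0.536]
contact_force: [-0.5, -0.2, 0.2]
opening: 75.3
1244 [454.34457104 176.93001703 100.78037166] ((454.56842041015625, 175.9397430419922), 19.873769760131836)
[{'xy': [192.4, 216.7], 'conf': 0.89}, {'xy': [251.3, 188.7], 'conf': 0.86}, {'xy': [385.7, 133.4], 'conf': 0.83}] [[255.20856016 194.47410478]]
now [453.8 174.6 199.3] psi 8.18 t 2.85 F [ 0.4 -1.   0.3] open 74.8
[454. 175. 152.] [-0.0006, 0.0478, 0.0004] -0.002
[454. 176. 104.] [-0.0011, 0.0955, 0.0008] -0.004
[455. 176.  56.] [-0.0017, 0.1433, 0.0012] -0.006
```

View pics/w1.png

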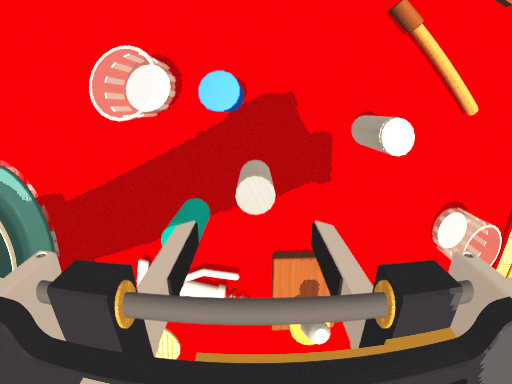

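The target is the bare steel tube at (255,187). Turquoise (185,225) and blue (220,90) are clear of the fingers, and the other steel one is at (385,134). I descend and grip high on the sleeve.

```bash
python3 -m creep '{"xyz":[[-0.001,0.048,0.001],[-0.001,0.095,0.001],[-0.001,0.130,0.001],[-0.001,0.143,0.001],[-0.001,0.143,0.001],[-0.001,0.143,0.001]],"turn":[0,0,0,0,0,0]}' 0.2
python3 -m creep '{"xyz":[[0,0,0],[0,0,0],[0,0,0],[0,0,0],[0,0,0],[0,0,0]],"turn":[0,0,0,0,0,0]}' 1
python3 - <<'E'
from h import *
plan([(454.7,176.4,200,8.5)],62)
E
```

```text
clock: 3.6
tool_pos: [455.6, 175.8, 57.8]
ee_rot: [-0.534, 0.463, -0.464, 0.535]
contact_force: [0.2, 0.5, -0.3]
opening: 75.2
clock: 4.35
tool_pos: [454.8, 175.8, 56.5]
ee_rot: [-0.534, 0.463, -0.463, 0.534]
contact_force: [-0.1, -0.5, 1.7]
opening: 39.6
now [454.8 175.8  56.5] psi 8.2 t 4.35 F [-0.1 -0.5  1.7] open 39.6
[455. 176. 104.] [-0.0002, -0.0478, -0.0] -0.002
[455. 176. 152.] [-0.0004, -0.0957, -0.0] -0.004
[455. 176. 200.] [-0.0006, -0.1435, -0.0001] -0.005
```

Run:
```python
from h import *
print(unproj('top',[367.8,198.1],z=6),unproj('scene',[126.5,242.4],z=6))
plan([(454.7,176.4,104,8.5),(462,100,205,8.5),(490,-100,205,8.5),(525,-295,140,8.5)],62)
```

```text
[[ 527.42851817 -326.22181007    6.        ]] [[ 543.20398611 -319.06446411    6.        ]]
now [454.8 175.8  56.5] psi 8.2 t 4.35 F [-0.1 -0.5  1.7] open 39.6
[455. 176. 104.] [-0.0006, -0.0475, -0.0001] -0.005
[457. 151. 138.] [0.025, -0.0812, -0.0013] -0.005
[460. 125. 171.] [0.0505, -0.1148, -0.0025] -0.005
[462. 100. 205.] [0.0761, -0.1485, -0.0037] -0.005
[469.  50. 205.] [0.1266, -0.1485, -0.0039] -0.005
[476.   0. 205.] [0.177, -0.1485, -0.0041] -0.005
[483. -50. 205.] [0.2275, -0.1485, -0.0043] -0.005
[ 490. -100.  205.] [0.278, -0.1485, -0.0045] -0.005
[ 499. -149.  189.] [0.3275, -0.1323, -0.0028] -0.005
[ 508. -198.  172.] [0.377, -0.116, -0.0011] -0.005
[ 516. -246.  156.] [0.4265, -0.0998, 0.0006] -0.005
[ 525. -295.  140.] [0.476, -0.0835, 0.0023] -0.005
```

```bash
python3 -m creep '{"xyz":[[0,-0.048,0],[0.020,-0.100,-0.001],[0.050,-0.148,-0.003],[0.100,-0.148,-0.004],[0.155,-0.148,-0.004],[0.210,-0.148,-0.004],[0.265,-0.148,-0.004],[0.320,-0.140,-0.003]],"turn":[0,0,0,0,0,0,0,0]}' 1
python3 -m creep '{"xyz":[[0.052,0.018,0.002],[0.104,0.036,0.004],[0.156,0.054,0.006],[0.156,0.054,0.006]],"turn":[0,0,0,0]}' 1
python3 - <<'E'
from h import *
st=env.get_state(); p,d=env.grab_frame('wrist')
cv2.imwrite('pics/w2.png',p[:,:,::-1])
C=wcloud(d,st); np.save('w2C.npy',C)
q=C[(C[:,:,2]>11)&(C[:,:,2]<21)&(np.hypot(C[:,:,0]-529,C[:,:,1]+322)<80)]
print(len(q),cv2.minEnclosingCircle(q[:,:2].astype(np.float32)))
plan([(525,-295,140,8.5)],62)
E
```

```text
clock: 5.35
tool_pos: [497.6, -143.3, 196.7]
ee_rot: [-0.534, 0.463, -0.463, 0.534]
contact_force: [0.9, 0.2, -1.2]
opening: 39.4
clock: 5.85
tool_pos: [524.1, -298.5, 140.0]
ee_rot: [0.534, -0.465, 0.463, -0.533]
contact_force: [0.2, 1.5, -2.0]
opening: 39.5
824 ((529.1561279296875, -320.0597229003906), 61.797279357910156)
now [ 524.8 -296.   141. ] psi 8.06 t 5.9 F [-0.3  1.1 -2.1] open 40.0
[ 525. -295.  140.] [-0.0009, 0.001, 0.0003] -0.008
```

View pics/w2.png

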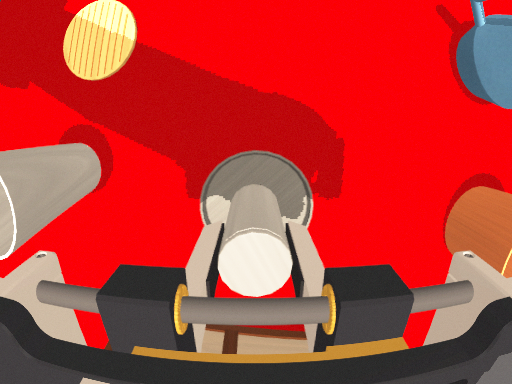

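```bash
python3 -m creep '{"xyz":[[-0.001,0.045,0],[-0.001,0.068,0],[-0.001,0.074,0],[-0.001,0.074,0]],"turn":[-0.005,-0.005,-0.005,-0.005]}' 1
python3 -m creep '{"xyz":[[-0.006,0,0],[-0.012,0,0],[-0.017,0,0],[-0.022,0,0],[-0.022,0,0]],"turn":[0,0,0,0,0]}' 1
```

```text
clock: 6.4
tool_pos: [525.9, -293.4, 69.1]
ee_rot: [-0.536, 0.461, -0.462, 0.536]
contact_force: [0.1, -0.5, -1.3]
opening: 40.1
clock: 7.02
tool_pos: [523.1, -272.9, 69.8]
ee_rot: [0.536, -0.461, 0.463, -0.536]
contact_force: [2.0, -4.7, 4.1]
opening: 39.6
```

```bash
python3 -m creep '{"xyz":[[-0.005,0,0],[-0.010,0,0],[-0.015,0,0],[-0.015,0,0]],"turn":[0,0,0,0]}' 1
python3 - <<'E'
from h import *
st=env.get_state(); p,d=env.grab_frame('scene')
cv2.imwrite('pics/s3.png',cv2.resize(p[140:300,60:230,::-1],None,fx=4,fy=4))
p,d=env.grab_frame('wrist')
cv2.imwrite('pics/w3.png',p[:,:,::-1])
E
```

```text
clock: 7.52
tool_pos: [521.1, -257.5, 69.5]
ee_rot: [-0.536, 0.461, -0.462, 0.536]
contact_force: [3.3, -3.6, 1.6]
opening: 39.6
```

View pics/s3.png

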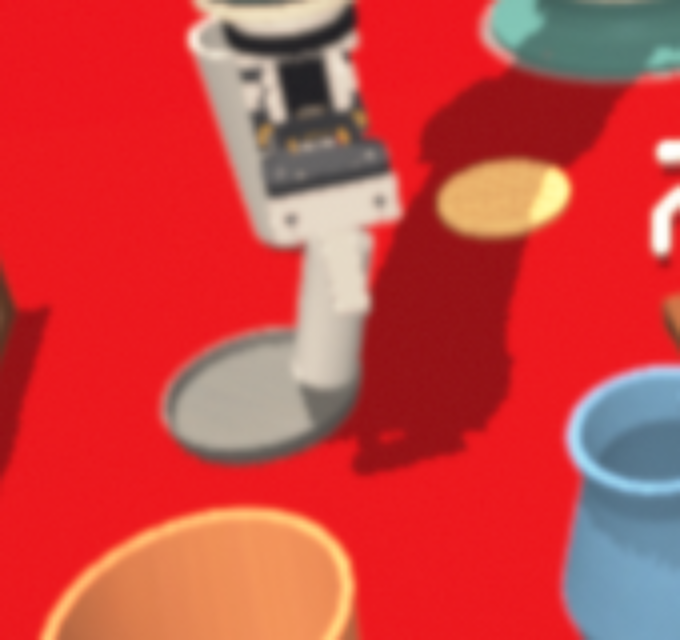

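View pics/w3.png

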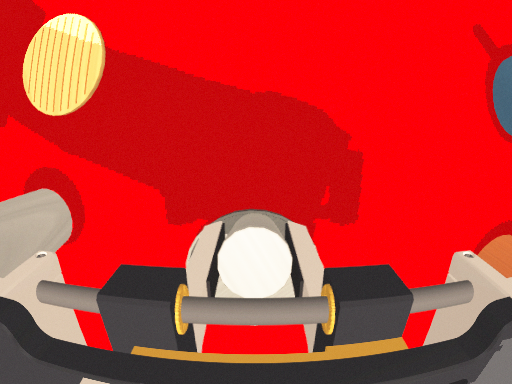

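```bash
cat >> h.py <<'E'
def toptilt(tag=None,psi=8.5):
    st=env.get_state(); p,d=env.grab_frame('wrist'); C=wcloud(d,st)
    if tag: cv2.imwrite(f'pics/{tag}.png',p[:,:,::-1])
    M=R.from_quat(st['ee_rot']).as_matrix()
    T=(C-st['tool_pos'])@M   # tool coords
    m=(abs(T[:,:,2])<19)&(T[:,:,1]<0)&(T[:,:,1]>-75)&(abs(T[:,:,0])<60)
    n,l,sts,c=cv2.connectedComponentsWithStats(m.astype(np.uint8))
    q=T[m&(l>0)]
    # RANSAC plane for the flat top
    best=None; rng=np.random.default_rng(0)
    for _ in range(400):
        a=q[rng.choice(len(q),3,replace=False)]; nn=np.cross(a[1]-a[0],a[2]-a[0]); 
        if np.linalg.norm(nn)<50: continue
        nn/=np.linalg.norm(nn)
        if abs(nn[1])<.5: continue
        k=abs((q-a[0])@nn)<1
        if best is None or k.sum()>best.sum(): best=k
    P=q[best]; ctr=P.mean(0); nn=np.linalg.svd(P-ctr)[2][2]; nn*=-np.sign(nn[1])
    # tool: up=-y, lean dir u=-x
    lean=np.arctan2(-nn[0],-nn[1]); side=np.arctan2(nn[2],-nn[1])
    uv=(P-ctr); fc=cv2.minEnclosingCircle(P[:,[0,2]].astype(np.float32))
    print('n',len(P),'lean',round(lean,3),'side',round(side,3),'topctr tool',ctr.round(1),'circ',fc, 'tool->foot', (ctr-100*nn).round(1))
    return ctr,nn,st
E
python3 -c "
from h import *
toptilt()"
```

```text
n 3689 lean 0.264 side -0.0 topctr tool [ -2.  -44.2   0.2] circ ((-1.5012938976287842, 0.15609295666217804), 19.56256675720215) tool->foot [24.2 52.4  0.2]
```

```bash
python3 -m creep '{"xyz":[[-0.005,0,0],[-0.010,0,0],[-0.015,0,0],[-0.020,0,0],[-0.020,0,0]],"turn":[0,0,0,0,0]}' 1
python3 -c "
from h import *
toptilt()"
```

```text
clock: 8.3
tool_pos: [516.6, -237.1, 68.3]
ee_rot: [0.536, -0.462, 0.461, -0.536]
contact_force: [0.3, -1.3, -0.5]
opening: 38.9
n 3742 lean 0.493 side -0.001 topctr tool [ -2.5 -43.4   0.1] circ ((-2.293186664581299, 0.11455084383487701), 19.3685302734375) tool->foot [44.8 44.7  0.2]
```

```bash
python3 -m creep '{"xyz":[[0.002,0.005,0],[0.001,0.006,0],[-0.004,0.006,0],[-0.007,0.006,0],[-0.007,0.006,0]],"turn":[0,0,0,0,0]}' 1
python3 -c "
from h import *
toptilt()"
```

```text
clock: 8.98
tool_pos: [515.9, -230.2, 62.5]
ee_rot: [0.536, -0.462, 0.461, -0.536]
contact_force: [-0.6, -2.6, -0.3]
opening: 39.1
n 3719 lean 0.587 side -0.006 topctr tool [ -2.7 -43.3  -0. ] circ ((-1.7291127443313599, -1.1743583679199219), 20.532289505004883) tool->foot [52.6 39.9  0.5]
```

Run:
```python
from h import *
plan([(516,-230,120,8.5),(530,-80,225,8.5)],62)
```

```text
now [ 516.  -230.4   62.5] psi 8.49 t 9.03 F [ 1.  -1.2  0.7] open 39.3
[ 516. -230.  120.] [-0.0004, -0.0575, 0.0001] -0.0
[ 521. -180.  155.] [-0.0492, -0.0925, 0.0121] -0.0
[ 525. -130.  190.] [-0.0979, -0.1275, 0.0241] -0.0
[530. -80. 225.] [-0.1467, -0.1625, 0.0361] -0.0
```

```bash
python3 -m creep '{"xyz":[[0,-0.030,0],[0,-0.070,0],[-0.040,-0.110,0.012],[-0.090,-0.140,0.024],[-0.147,-0.162,0.036],[-0.147,-0.162,0.036],[-0.147,-0.162,0.036]],"turn":[0,0,0,0,0,0,0]}' 1
python3 - <<'E'
from h import *
np.set_printoptions(precision=2,suppress=True)
c,n,st=toptilt('w4')
p,d=env.grab_frame('wrist'); C=wcloud(d,st)
m=(C[:,:,2]>55)&(C[:,:,2]<140)&(abs(C[:,:,0]-550)<60)&(abs(C[:,:,1]-20)<60)
np.save('w4pts.npy',C[m]); print(m.sum(),C[m].mean(0),st['tool_pos'])
E
```

```text
clock: 9.9
tool_pos: [529.7, -80.0, 224.2]
ee_rot: [0.536, -0.462, 0.461, -0.536]
contact_force: [0.6, 0.3, -1.9]
opening: 38.8
n 3773 lean 0.565 side 0.003 topctr tool [ -2.7 -43.4   0.2] circ ((-0.736691415309906, -0.6351732611656189), 20.512218475341797) tool->foot [50.9 41.1 -0.1]
2343 [554.28   2.89  95.65] [529.65 -79.98 224.2 ]
```

View pics/w4.png

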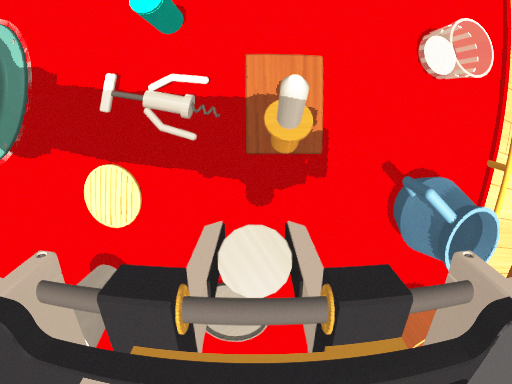

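```bash
cat > pinfit.py <<'E'
from h import *
from scipy.optimize import least_squares
def ax(yaw,l=.56): return np.array([np.sin(l)*np.cos(yaw),np.sin(l)*np.sin(yaw),np.cos(l)])
def res(x,pts):
    a=ax(x[2]); rel=pts-np.array([x[0],x[1],68+x[3]]); s=rel@a; rr=np.linalg.norm(rel-np.outer(s,a),axis=1)
    tap=np.where(s>60,14-.7*(s-60),14)
    dp=np.where(s>70,np.hypot(s-70,np.maximum(rr-7,0)),rr-tap)
    dp=np.where((s>62)&(abs(s-70)<abs(dp)),s-70,dp)
    dd=np.where(rr<28,s,np.hypot(rr-28,np.maximum(s,0)))
    return np.where(abs(dp)<abs(dd),dp,dd)
def fit(pts,ps=1.):
    x=np.array([556,-3,1.72,0.])
    for _ in range(8):
        pp=pts[(pts-np.array([x[0],x[1],68+x[3]]))@ax(x[2])>-1]
        sol=least_squares(lambda x:np.r_[res(x,pp),ps*x[3]],x,loss='soft_l1',f_scale=1.5);x=sol.x
    print(x.round(3),len(pp),np.median(abs(res(x,pp))).round(2),'tip',(np.array([x[0],x[1],68+x[3]])+70*ax(x[2])).round(1)); return x
E
python3 - <<'E'
from pinfit import *
fit(np.load('w4pts.npy')); fit(np.load('w4pts.npy'),.3)
g=np.load('gp.npz'); fit(g['arr_0']); fit(g['arr_1'])
E
```

```text
[556.96   -2.987   1.727   1.192] 2186 0.35 tip [551.2  33.7 128.5]
[556.96   -2.987   1.727   1.193] 2186 0.35 tip [551.2  33.7 128.5]
[ 5.57037e+02 -2.56800e+00  1.72400e+00 -1.12000e-01] 253 0.63 tip [551.4  34.2 127.2]
[ 5.54485e+02 -3.90100e+00  1.72600e+00  2.06000e-01] 352 0.63 tip [548.7  32.8 127.5]
```

Run:
```python
from h import *
plan([(535,5,224,8.95),(542.5,89.3,205,8.95),(542.5,89.3,178.1,8.95)],62)
```

```text
now [529.5 -80.9 223.8] psi 8.4 t 10.0 F [ 0.6  0.2 -1.5] open 38.7
[532. -38. 224.] [-0.0421, -0.0001, 0.009] -0.005
[535.   5. 224.] [-0.0842, -0.0002, 0.018] -0.01
[539.  47. 214.] [-0.1253, 0.0093, 0.0278] -0.01
[542.  89. 205.] [-0.1665, 0.0188, 0.0377] -0.01
[542.  89. 178.] [-0.1665, 0.0457, 0.0377] -0.01
```

```bash
python3 -m creep '{"xyz":[[-0.042,0,0.009],[-0.084,0,0.018],[-0.125,0.009,0.028],[-0.1665,0.019,0.0377],[-0.1665,0.035,0.0377],[-0.1665,0.0457,0.0377],[-0.1665,0.0457,0.0377],[-0.1665,0.0457,0.0377]],"turn":[-0.005,-0.01,-0.01,-0.01,-0.01,-0.01,-0.01,-0.01]}' 1
python3 - <<'E'
from h import *
toptilt('w5'); 
for n,(x,y) in (('scene',(200,120)),('top',(215,160))):
    p,d=env.grab_frame(n); cv2.imwrite(f'pics/{n}5.png',cv2.resize(p[y:y+90,x:x+90,::-1],None,fx=6,fy=6,interpolation=cv2.INTER_CUBIC))
plan([(542.5,89.3,178.1,8.95)])
E
```

```text
clock: 11.0
tool_pos: [543.0, 89.4, 179.1]
ee_rot: [-0.538, 0.459, -0.459, 0.538]
contact_force: [-0.3, 0.3, -1.5]
opening: 38.9
n 3732 lean 0.554 side -0.003 topctr tool [ -2.5 -43.5   0.2] circ ((-2.2402122020721436, 0.12381919473409653), 19.263803482055664) tool->foot [50.1 41.6  0.4]
now [543.   90.  179.2] psi 9.02 t 11.15 F [-0.3  0.1 -1.8] open 39.1
[542.  89. 178.] [0.0006, 0.0011, -0.0006] 0.001
```

View pics/scene5.png

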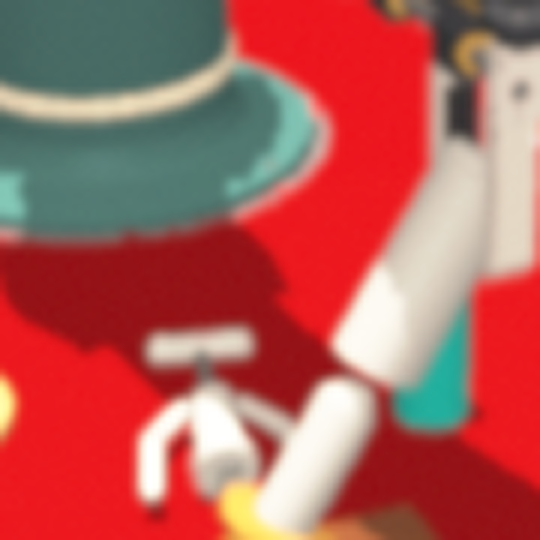

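View pics/top5.png

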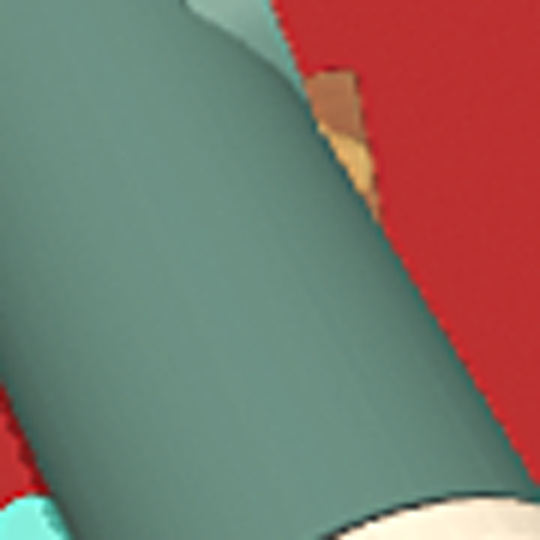

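```bash
cat > slv.py <<'E'
from pinfit import *
def sleevefit(n='scene',lean0=.56,yaw0=1.727,save=None):
    st=env.get_state(); p,d=env.grab_frame(n); C=cloud(n,d)
    M=R.from_quat(st['ee_rot']).as_matrix(); T=(C-st['tool_pos'])@M
    # predicted axis through tool pts
    top=np.array([-2.5,-43.5,0]); foot=np.array([50.5,41.3,0]); 
    a=(top-foot)/100; rel=T-foot; s=rel@a; rr=np.linalg.norm(rel-s[...,None]*a,axis=-1)
    m=(s>3)&(s<60)&(abs(rr-20)<9)&(d>0)
    pts=C[m]
    f0=st['tool_pos']+M@foot; aw=M@a
    def r_(x):
        l,y=x[2],x[3]; a=ax(y,l); rel=pts-np.array([x[0],x[1],f0[2]]); s=rel@a
        return np.linalg.norm(rel-np.outer(s,a),axis=1)-20
    sol=least_squares(r_,[f0[0],f0[1],.56,1.727],loss='soft_l1',f_scale=1.)
    x=sol.x; a=ax(x[3],x[2]); print('pred foot',f0.round(1),'axis',aw.round(3)); 
    print('fit axis pt',x[:2].round(1),f0[2].round(1),'lean',x[2].round(3),'yaw',x[3].round(3),len(pts),np.median(abs(sol.fun)).round(2))
    return x,f0,p,d,C
E
python3 - <<'E'
from slv import *
x,f0,p,d,C=sleevefit()
m=(C[:,:,2]>55)&(C[:,:,2]<130)&(abs(C[:,:,0]-550)<45)&(abs(C[:,:,1]-12)<45)
m[:, 265:]=False
g=fit(C[m])
# pin axis at height f0z
for g in (g,np.array([556.96,-2.99,1.727,1.19])):
    a=ax(g[2]); t=(f0[2]-68-g[3])/a[2]; print('pin axis at that z',(np.array([g[0],g[1],68+g[3]])+t*a).round(1))
print(proj('scene',[f0,[556.96,-2.99,69.2],[551.2,33.7,128.5]]))
E
```

```text
pred foot [550.9  40.1 137.9] axis [-0.084  0.523  0.848]
fit axis pt [548.4  41.5] 137.9 lean 0.547 yaw 1.715 353 0.75
[ 5.54789e+02 -3.73400e+00  1.75000e+00  1.84000e-01] 342 0.7 tip [548.2  32.9 127.5]
pin axis at that z [547.   39.3 137.9]
pin axis at that z [550.3  39.6 137.9]
[[262.25882798 180.14184033]
 [247.1893676  206.23958148]
 [259.91478541 183.71490887]]
```

```bash
python3 -m creep '{"xyz":[[0.003,0.003,-0.0009],[0.006,0.008,-0.0009],[0.009,0.013,-0.0009],[0.0126,0.0186,-0.0009],[0.0126,0.0186,-0.0009]],"turn":[0,0,0,0,0]}' 1
python3 - <<'E'
from slv import *
x,f0,p,d,C=sleevefit()
print(env.get_state()['contact_force'],env.get_state()['ft_torque'])
cv2.imwrite('pics/scene6.png',cv2.resize(p[120:210,200:290,::-1],None,fx=6,fy=6,interpolation=cv2.INTER_CUBIC))
E
```

```text
clock: 11.82
tool_pos: [543.6, 77.3, 159.6]
ee_rot: [0.538, -0.459, 0.459, -0.538]
contact_force: [0.2, 0.0, -2.1]
opening: 38.8
pred foot [551.5  27.4 118.3] axis [-0.082  0.523  0.848]
fit axis pt [549.6  28.8] 118.3 lean 0.554 yaw 1.752 344 0.79
[ 0.20348888  0.46011172 -1.4448452 ] [ 0.02579503 -0.14599125  0.01280097]
```

View pics/scene6.png

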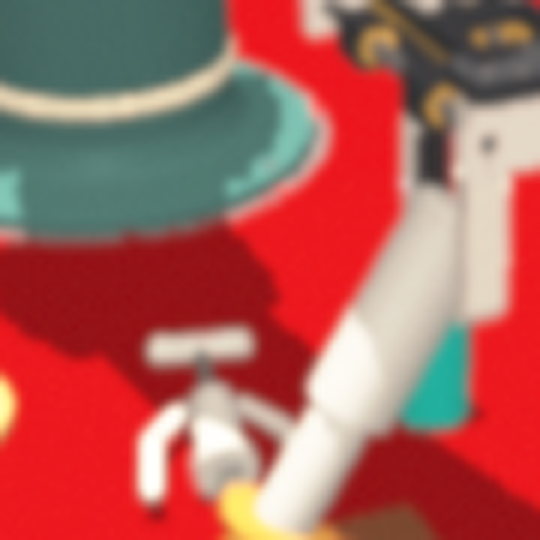

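```bash
python3 -m creep '{"xyz":[[0.0018,0.003,0],[0.0037,0.0059,0],[0.0055,0.0089,0],[0.0074,0.0119,0],[0.0074,0.0119,0]],"turn":[0,0,0,0,0]}' 1; python3 -c "
from h import *
s=env.get_state();print(s['contact_force'],s['ft_torque'])"
```

```text
clock: 12.5
tool_pos: [544.9, 70.2, 148.0]
ee_rot: [0.538, -0.459, 0.459, -0.538]
contact_force: [-0.0, -0.4, -1.9]
opening: 39.2
[-0.00712452 -0.44810298 -1.86561543] [-0.02042163 -0.06645761  0.02340851]
```

```bash
python3 -m creep '{"xyz":[[0.0011,0.0017,0],[0.0021,0.0034,0],[0.0032,0.0051,0],[0.0037,0.0059,0],[0.0037,0.0059,0]],"turn":[0,0,0,0,0]}' 1;  python3 -m creep '{"xyz":[[0.0008,0.0013,0],[0.0016,0.0025,0],[0.0021,0.0034,0],[0.0021,0.0034,0]],"turn":[0,0,0,0]}' 1
```

```text
clock: 13.12
tool_pos: [545.5, 66.7, 142.3]
ee_rot: [0.538, -0.459, 0.459, -0.538]
contact_force: [-0.0, -0.5, -1.8]
opening: 38.7
clock: 13.62
tool_pos: [545.8, 64.7, 138.9]
ee_rot: [0.538, -0.459, 0.459, -0.538]
contact_force: [0.0, 0.6, -1.8]
opening: 38.8
```

```bash
python3 -c "
from h import *
toptilt('w7')
s=env.get_state();print(s['contact_force'],s['ft_torque'],s['tool_pos'])"
```

```text
n 3746 lean 0.552 side -0.001 topctr tool [ -2.5 -43.4   0.1] circ ((-2.5765867233276367, 0.07523918151855469), 19.327896118164062) tool->foot [49.9 41.8  0.2]
[-0.73058608  0.89161138 -1.93343997] [ 0.07787583 -0.0282266  -0.0180587 ] [545.85996469  64.71048877 138.92347743]
```

```bash
python3 -m creep '{"xyz":[[0.0005,0.0008,0],[0.0011,0.0017,0],[0.0011,0.0017,0]],"turn":[0,0,0]}' 1;  python3 -m creep '{"xyz":[[0.0005,0.0008,0],[0.0011,0.0017,0],[0.0011,0.0017,0]],"turn":[0,0,0]}' 1
```

```text
clock: 14.05
tool_pos: [546.1, 64.8, 138.1]
ee_rot: [-0.538, 0.459, -0.459, 0.538]
contact_force: [-6.0, 4.4, 12.4]
opening: 39.0
clock: 14.42
tool_pos: [546.7, 65.2, 137.3]
ee_rot: [-0.537, 0.458, -0.458, 0.54]
contact_force: [-7.9, 11.2, 23.1]
opening: 38.8
```

The force rises along the axis, from about 2 N to about 24 N, just as the foot reaches 34 mm from the shoulder. Before that the sleeve slid freely, so this one sticks. I'll stop pushing and back it off.

```bash
python3 -m creep '{"xyz":[[-0.0016,-0.0025,0],[-0.004,-0.0064,0],[-0.0075,-0.012,0],[-0.011,-0.0175,0],[-0.0145,-0.023,0],[-0.0145,-0.023,0]],"turn":[0,0,0,0,0,0]}' 1
python3 - <<'E'
from slv import *
toptilt()
x,f0,p,d,C=sleevefit()
print(env.get_state()['contact_force'],env.get_state()['tool_pos'])
cv2.imwrite('pics/scene8.png',cv2.resize(p[120:210,200:290,::-1],None,fx=6,fy=6,interpolation=cv2.INTER_CUBIC))
E
```

```text
clock: 15.18
tool_pos: [544.1, 77.2, 159.0]
ee_rot: [-0.538, 0.459, -0.459, 0.538]
contact_force: [0.3, -0.5, -1.6]
opening: 39.1
n 3764 lean 0.569 side 0.018 topctr tool [ -2.9 -43.7   0.2] circ ((-2.548461437225342, 0.2041115015745163), 19.321800231933594) tool->foot [51.  40.6 -1.3]
pred foot [551.9  27.  117.4] axis [-0.084  0.523  0.848]
fit axis pt [548.4  26.7] 117.4 lean 0.572 yaw 1.686 346 0.8
[ 0.41923479 -0.72530981 -1.49791318] [543.8888803   76.74323868 158.47315667]
```

View pics/scene8.png

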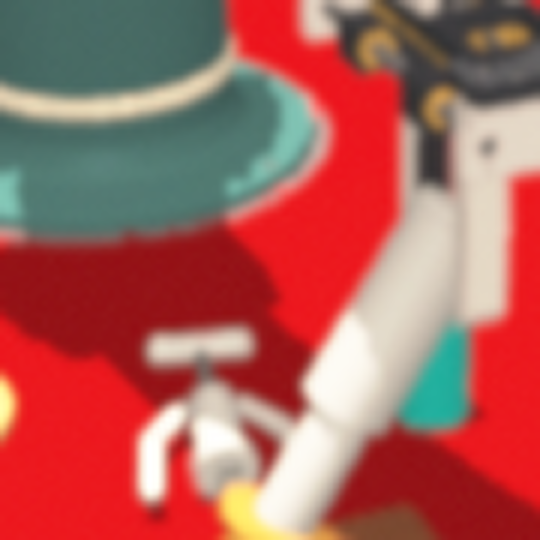

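```bash
python3 -m creep '{"xyz":[[0.007,-0.0035,0],[0.0136,-0.0067,0],[0.020,-0.0092,0],[0.0275,-0.0114,0],[0.0275,-0.0114,0]],"turn":[0,0,0,0,0]}' 1; python3 -c "
from h import *
toptilt('w9')
s=env.get_state();print(s['contact_force'],s['tool_pos'])"
```

```text
clock: 15.9
tool_pos: [548.5, 48.8, 170.2]
ee_rot: [0.538, -0.459, 0.459, -0.538]
contact_force: [-1.0, 0.4, -1.5]
opening: 38.9
n 3686 lean 0.277 side 0.001 topctr tool [ -2.8 -43.7   0.1] circ ((-2.1027228832244873, 0.1603327840566635), 19.49153709411621) tool->foot [24.6 52.5 -0. ]
[-0.05712968  0.01649059 -1.99374881] [548.39410306  49.18865561 170.0514207 ]
```

Righting works at almost no force; I continue to upright.

```bash
python3 -m creep '{"xyz":[[0.007,-0.0016,0],[0.0145,-0.0028,0],[0.022,-0.0034,0],[0.0285,-0.0036,0],[0.0285,-0.0036,0]],"turn":[0,0,0,0,0]}' 1; python3 -c "
from h import *
toptilt('w10')
s=env.get_state();print(s['contact_force'],s['tool_pos'])"
```

```text
clock: 16.58
tool_pos: [552.8, 20.8, 173.5]
ee_rot: [0.538, -0.459, 0.459, -0.538]
contact_force: [0.2, 0.4, -1.2]
opening: 38.6
n 3379 lean -0.004 side 0.004 topctr tool [ -2.6 -43.7   0.1] circ ((-1.7710504531860352, 0.20592708885669708), 19.97983169555664) tool->foot [-3.  56.3 -0.3]
[-0.09985113  0.40026022 -2.23835799] [552.80814625  21.11400025 173.5556885 ]
```

Run:
```python
from h import *
plan([(552.8,21,215,8.95),(535,-200,200,8.95),(529.5,-322.8,110,8.95),(529.5,-322.8,70,8.95)],62)
```

```text
now [552.8  21.1 173.6] psi 9.02 t 16.62 F [-0.1  0.4 -2.2] open 39.1
[553.  21. 215.] [0.0001, -0.0414, -0.0] 0.001
[548. -34. 211.] [0.054, -0.0377, -0.0131] 0.001
[544. -90. 208.] [0.1079, -0.0339, -0.0261] 0.001
[ 539. -145.  204.] [0.1617, -0.0302, -0.0392] 0.001
[ 535. -200.  200.] [0.2156, -0.0264, -0.0523] 0.001
[ 533. -241.  170.] [0.2557, 0.0036, -0.0605] 0.001
[ 531. -282.  140.] [0.2959, 0.0336, -0.0687] 0.001
[ 530. -323.  110.] [0.336, 0.0636, -0.077] 0.001
[ 530. -323.   70.] [0.336, 0.1036, -0.0769] 0.001
```

```bash
python3 -m creep '{"xyz":[[0,-0.0414,0],[0.054,-0.038,-0.013],[0.108,-0.034,-0.026],[0.162,-0.030,-0.039],[0.216,-0.026,-0.052],[0.256,0.004,-0.060],[0.296,0.034,-0.069],[0.336,0.064,-0.077]],"turn":[0,0,0,0,0,0,0,0]}' 1
python3 -m creep '{"xyz":[[0,0.025,0],[0,0.038,0],[0,0.042,0],[0,0.042,0]],"turn":[0,0,0,0]}' 1
python3 -c "
from h import *
toptilt('w11')
s=env.get_state();print(s['contact_force'],s['tool_pos'])"
```

```text
clock: 17.62
tool_pos: [529.5, -323.8, 108.7]
ee_rot: [0.538, -0.459, 0.459, -0.538]
contact_force: [0.9, -1.1, -1.7]
opening: 39.1
clock: 18.12
tool_pos: [530.1, -322.1, 68.2]
ee_rot: [-0.538, 0.459, -0.459, 0.538]
contact_force: [0.2, 0.1, -1.9]
opening: 39.0
n 3545 lean 0.058 side -0.001 topctr tool [ -2.6 -43.7   0.2] circ ((-1.9886881113052368, 0.2111550271511078), 19.9331111907959) tool->foot [ 3.2 56.2  0.3]
[ 0.24594544 -0.81987371 -0.68551602] [ 530.18675332 -322.23773794   68.47325182]
```

View pics/w11.png

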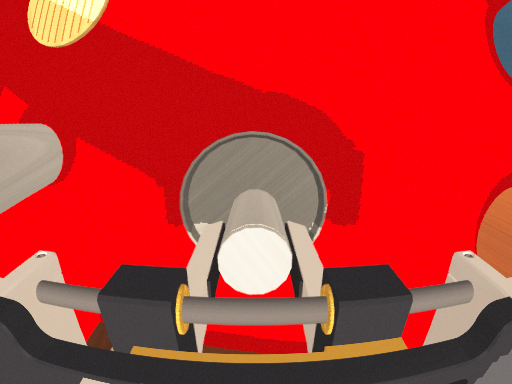

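```bash
python3 -m creep '{"xyz":[[0,0.002,0],[0,0.004,0],[0,0.006,0],[0,0.006,0]],"turn":[0,0,0,0]}' 1
python3 -c "
from h import *
toptilt()
s=env.get_state();print(s['contact_force'],s['tool_pos'])"
```

```text
clock: 18.68
tool_pos: [530.4, -323.9, 63.4]
ee_rot: [0.538, -0.458, 0.46, -0.537]
contact_force: [-4.1, -2.3, 20.8]
opening: 39.0
n 3538 lean 0.048 side 0.003 topctr tool [ -2.6 -43.9   0.2] circ ((-1.775113582611084, 0.3285893499851227), 19.821043014526367) tool->foot [ 2.1 56.  -0.1]
[-4.01646579 -2.55061156 20.23006193] [ 530.35497367 -323.90019009   63.40882417]
```

```bash
python3 -m creep '{"xyz":[[0,-0.001,0],[0,-0.0015,0]],"turn":[0,0]}' 1
python3 -m creep '{"xyz":[[0,0,0],[0,0,0],[0,0,0],[0,-0.02,0],[0,-0.06,0],[0,-0.11,0],[0,-0.14,0]],"turn":[0,0,0,0,0,0,0]}' 0.25
python3 - <<'E'
from h import *
st=env.get_state(); p,d=env.grab_frame('wrist'); C=wcloud(d,st); z=C[:,:,2]
q=C[(abs(z-106)<4)&(np.hypot(C[:,:,0]-529,C[:,:,1]+320)<60)]
print(cv2.minEnclosingCircle(q[:,:2].astype(np.float32)),q.mean(0),np.ptp(q[:,2]))
cv2.imwrite('pics/w12.png',p[:,:,::-1])
plan([(560,-150,235,8.95),(588.9,258.3,190,8.95)],62)
E
```

```text
clock: 18.98
tool_pos: [530.0, -323.1, 63.8]
ee_rot: [0.538, -0.458, 0.46, -0.538]
contact_force: [0.1, -2.3, 4.5]
opening: 39.2
clock: 19.85
tool_pos: [530.2, -322.4, 207.0]
ee_rot: [-0.538, 0.458, -0.46, 0.538]
contact_force: [-0.8, -0.0, -0.4]
opening: 70.2
((530.8660278320312, -326.832275390625), 20.0806884765625) [ 530.64102042 -325.81785153  106.73617935] 6.516597729903182
now [ 531.4 -323.   210.3] psi 9.07 t 19.9 F [ 1.3 -0.5  4.9] open 70.2
[ 541. -265.  219.] [-0.0554, -0.0084, 0.0186] 0.001
[ 550. -208.  227.] [-0.1108, -0.0168, 0.0371] 0.001
[ 560. -150.  235.] [-0.1662, -0.0252, 0.0557] 0.002
[564. -92. 229.] [-0.2232, -0.0189, 0.0689] 0.002
[568. -33. 222.] [-0.2801, -0.0127, 0.0821] 0.002
[572.  25. 216.] [-0.3371, -0.0064, 0.0954] 0.002
[577.  83. 209.] [-0.3941, -0.0002, 0.1086] 0.002
[581. 142. 203.] [-0.4511, 0.006, 0.1219] 0.002
[585. 200. 196.] [-0.508, 0.0123, 0.1351] 0.002
[589. 258. 190.] [-0.565, 0.0185, 0.1483] 0.002
```

View pics/w12.png

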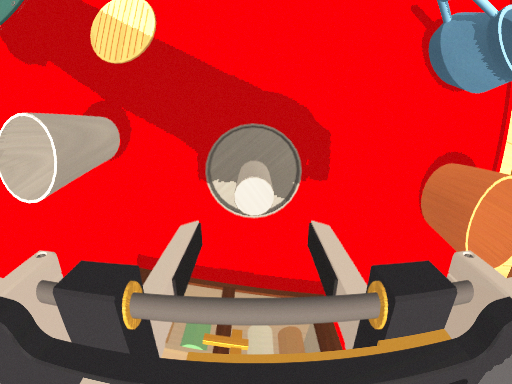

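The first sleeve stands upright in the dish, well inside the rim (top face at (254,196)). Next is the other bare steel sleeve.

```bash
python3 -m creep '{"xyz":[[-0.055,-0.008,0.019],[-0.111,-0.017,0.037],[-0.166,-0.025,0.056],[-0.223,-0.019,0.069],[-0.280,-0.013,0.082],[-0.337,-0.006,0.095],[-0.394,0,0.109],[-0.451,0.006,0.122]],"turn":[0,0,0,0,0,0,0,0]}' 0.25
python3 -m creep '{"xyz":[[-0.057,0.006,0.013],[-0.114,0.012,0.026],[-0.114,0.012,0.026]],"turn":[0,0,0]}' 0.25
python3 - <<'E'
from h import *
st=env.get_state(); p,d=env.grab_frame('wrist'); C=wcloud(d,st); z=C[:,:,2]
q=C[(abs(z-100)<4)&(np.hypot(C[:,:,0]-589,C[:,:,1]-258)<60)]
print(cv2.minEnclosingCircle(q[:,:2].astype(np.float32)),q.mean(0))
cv2.imwrite('pics/w13.png',p[:,:,::-1])
plan([(588.9,258.3,56,8.95)],62)
E
```

```text
clock: 20.9
tool_pos: [579.1, 144.0, 198.1]
ee_rot: [-0.538, 0.459, -0.459, 0.538]
contact_force: [0.6, -0.5, -0.8]
opening: 70.3
clock: 21.28
tool_pos: [585.2, 264.2, 185.6]
ee_rot: [-0.539, 0.458, -0.457, 0.54]
contact_force: [0.5, -0.9, 0.5]
opening: 70.5
((588.911865234375, 258.8438415527344), 19.878297805786133) [588.79666365 259.59123153 100.70308671]
now [586.1 261.1 185.6] psi 9.25 t 21.32 F [ 0.4 -1.2 -0.5] open 70.7
[587. 260. 142.] [0.0011, 0.0432, 0.0008] 0.002
[588. 259.  99.] [0.0022, 0.0864, 0.0016] 0.004
[589. 258.  56.] [0.0034, 0.1296, 0.0024] 0.005
```

View pics/w13.png

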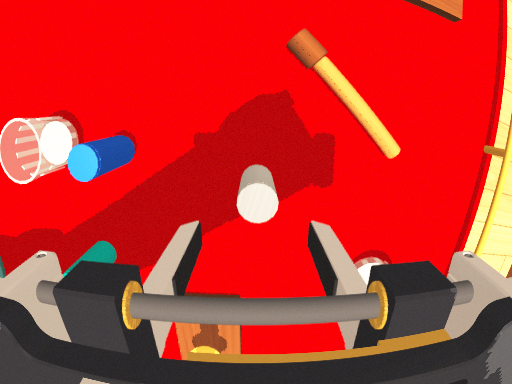

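The bare steel sleeve at (257,193) is alone between the jaws; the blue (100,158) and turquoise (90,258) tubes are far away. I descend and grip.

```bash
python3 -m creep '{"xyz":[[0.001,0.043,0.001],[0.001,0.086,0.002],[0.001,0.120,0.002],[0.001,0.130,0.002],[0.001,0.130,0.002]],"turn":[0,0,0,0,0]}' 0.25
python3 -m creep '{"xyz":[[0,0,0],[0,0,0],[0,0,0],[0,0,0],[0,0,0],[0,-0.03,0],[0,-0.06,0]],"turn":[0,0,0,0,0,0,0]}' 1
python3 - <<'E'
from h import *
toptilt()
plan([(588.9,258.3,120,8.95)],62)
E
```

```text
clock: 21.95
tool_pos: [589.4, 257.6, 55.9]
ee_rot: [-0.538, 0.459, -0.459, 0.538]
contact_force: [0.5, -0.4, -0.3]
opening: 70.7
clock: 22.82
tool_pos: [588.6, 258.1, 115.4]
ee_rot: [0.538, -0.459, 0.459, -0.538]
contact_force: [0.4, -0.4, -1.5]
opening: 40.2
n 3475 lean -0.002 side 0.006 topctr tool [ -1.3 -45.4   0.4] circ ((-0.10957775264978409, 0.14490561187267303), 20.134662628173828) tool->foot [-1.4 54.6 -0.2]
now [590.1 259.1 119.6] psi 9.07 t 22.88 F [2.7 1.1 2.9] open 40.2
[589. 258. 120.] [0.0006, -0.0004, -0.0013] 0.002
```

Run:
```python
from h import *
plan([(582,215,175,8.95),(567,130,215,8.95),(552.2,27.8,215,8.95),(552.2,27.8,190,8.95)],62)
```

```text
now [590.1 259.1 119.6] psi 9.07 t 22.88 F [2.7 1.1 2.9] open 40.2
[586. 237. 147.] [0.0211, -0.0277, -0.0074] 0.001
[582. 215. 175.] [0.0422, -0.0555, -0.0148] 0.002
[574. 172. 195.] [0.083, -0.0756, -0.0288] 0.002
[567. 130. 215.] [0.1238, -0.0957, -0.0428] 0.002
[560.  79. 215.] [0.1731, -0.0958, -0.0582] 0.002
[552.  28. 215.] [0.2224, -0.0959, -0.0736] 0.002
[552.  28. 190.] [0.2224, -0.0709, -0.0737] 0.002
```

```bash
python3 -m creep '{"xyz":[[0.021,-0.028,-0.007],[0.042,-0.056,-0.015],[0.083,-0.076,-0.029],[0.124,-0.096,-0.043],[0.173,-0.096,-0.058],[0.222,-0.096,-0.0735],[0.222,-0.071,-0.0735],[0.222,-0.071,-0.0735]],"turn":[0,0,0,0,0,0,0,0]}' 1
python3 - <<'E'
from h import *
toptilt()
plan([(552.2,27.8,172.6,8.95)],62)
E
```

```text
clock: 23.88
tool_pos: [550.3, 27.0, 184.8]
ee_rot: [0.538, -0.46, 0.458, -0.537]
contact_force: [-0.2, 0.7, -1.4]
opening: 40.1
n 3479 lean -0.004 side 0.002 topctr tool [ -1.3 -45.4   0.2] circ ((-0.3018815815448761, 0.636841893196106), 20.023927688598633) tool->foot [-1.7 54.6  0. ]
now [551.   27.8 185.9] psi 9.09 t 23.93 F [ 0.2  0.4 -1.9] open 40.1
[552.  28. 173.] [0.0002, 0.0133, 0.0012] 0.002
```

```bash
python3 -m creep '{"xyz":[[0,0.004,0.001],[0,0.008,0.001],[0,0.0115,0.001],[0,0.0135,0.001],[0,0.0135,0.001]],"turn":[0,0,0,0,0]}' 1
python3 - <<'E'
from h import *
s=env.get_state(); print(s['tool_pos'],s['contact_force'])
p,d=env.grab_frame('scene')
cv2.imwrite('pics/s14.png',cv2.resize(p[120:210,200:290,::-1],None,fx=6,fy=6,interpolation=cv2.INTER_CUBIC))
E
```

```text
clock: 24.55
tool_pos: [552.4, 27.2, 172.6]
ee_rot: [0.538, -0.459, 0.459, -0.538]
contact_force: [0.7, -2.2, -1.0]
opening: 40.2
[552.41747461  27.23890382 172.55374113] [ 0.70995224 -2.19752724 -1.00843156]
```

View pics/s14.png

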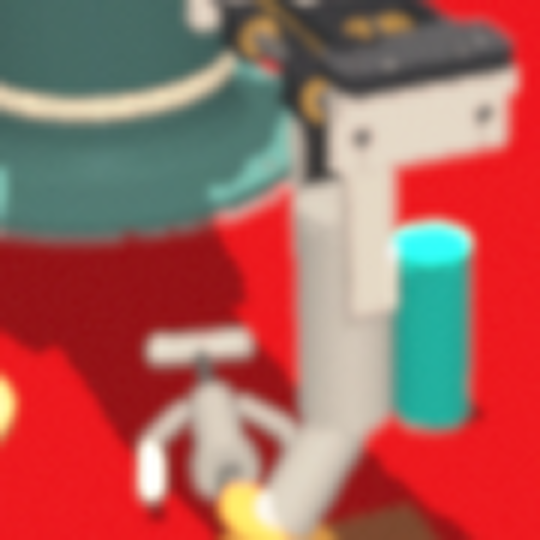

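```bash
python3 -m creep '{"xyz":[[-0.005,0.0002,0],[-0.010,0.0006,0],[-0.015,0.0012,0],[-0.020,0.002,0],[-0.020,0.002,0]],"turn":[0,0,0,0,0]}' 1
python3 - <<'E'
from h import *
toptilt()
s=env.get_state(); print(s['tool_pos'],s['contact_force'])
E
```

```text
clock: 25.22
tool_pos: [549.0, 46.8, 170.5]
ee_rot: [0.538, -0.459, 0.459, -0.537]
contact_force: [0.2, -5.0, -0.2]
opening: 40.1
n 3713 lean 0.212 side 0.002 topctr tool [ -2.8 -44.5   0.2] circ ((-2.2051870822906494, 0.23268745839595795), 19.617780685424805) tool->foot [18.2 53.3  0. ]
[549.0006466   46.72444363 170.49874515] [-0.15660575 -5.4141616  -1.15347492]
```

```bash
python3 -m creep '{"xyz":[[-0.006,0.0016,0],[-0.012,0.0036,0],[-0.018,0.0058,0],[-0.023,0.0080,0],[-0.027,0.0102,0],[-0.027,0.0102,0]],"turn":[0,0,0,0,0,0]}' 1
python3 - <<'E'
from h import *
toptilt()
s=env.get_state(); print(s['tool_pos'],s['contact_force'])
E
```

```text
clock: 26.02
tool_pos: [544.7, 73.8, 160.2]
ee_rot: [0.538, -0.459, 0.459, -0.538]
contact_force: [0.3, -3.3, -1.8]
opening: 40.0
n 3786 lean 0.533 side 0.001 topctr tool [ -4.8 -42.3   0.3] circ ((-4.473418235778809, 0.2527848780155182), 19.213953018188477) tool->foot [46.  43.8  0.2]
[544.81066149  73.73292952 160.32041156] [ 0.77404083 -3.72184094 -1.20257953]
```

```bash
python3 -m creep '{"xyz":[[-0.002,0.001,0],[-0.002,0.002,0],[0,0.004,0],[0.0027,0.0064,0],[0.0027,0.0064,0]],"turn":[0,0,0,0,0]}' 1
python3 - <<'E'
from h import *
toptilt()
s=env.get_state(); print(s['tool_pos'],s['contact_force'])
E
```

```text
clock: 26.7
tool_pos: [545.3, 71.0, 153.6]
ee_rot: [0.538, -0.459, 0.459, -0.538]
contact_force: [0.8, -3.2, -2.5]
opening: 39.5
n 3739 lean 0.555 side 0.002 topctr tool [ -4.8 -42.2   0.1] circ ((-4.349727630615234, 0.20251454412937164), 19.275144577026367) tool->foot [47.9 42.8 -0.1]
[545.28486063  71.11083876 153.75251939] [ 0.72290422 -1.36345222 -2.54923067]
```

Lean is 0.555 with low force and the foot at about 50 mm along the pin. I slide on toward and past 34 mm, gently.

```bash
python3 -m creep '{"xyz":[[0.0018,0.0025,0],[0.0033,0.005,0],[0.0048,0.0076,0],[0.0064,0.0102,0],[0.0064,0.0102,0]],"turn":[0,0,0,0,0]}' 1
python3 -m creep '{"xyz":[[0.0011,0.0017,0],[0.0021,0.0034,0],[0.0032,0.0051,0],[0.0042,0.0068,0],[0.0042,0.0068,0]],"turn":[0,0,0,0,0]}' 1
```

```text
clock: 27.38
tool_pos: [546.3, 64.7, 143.5]
ee_rot: [0.538, -0.459, 0.459, -0.538]
contact_force: [0.7, -1.5, -2.0]
opening: 39.5
clock: 28.0
tool_pos: [547.0, 60.6, 136.8]
ee_rot: [0.538, -0.459, 0.459, -0.538]
contact_force: [1.1, -2.4, -1.9]
opening: 39.5
```

```bash
python3 -m creep '{"xyz":[[0.0013,0.0021,0],[0.0026,0.0042,0],[0.004,0.0064,0],[0.0053,0.0085,0],[0.0066,0.0106,0],[0.008,0.0127,0],[0.008,0.0127,0]],"turn":[0,0,0,0,0,0,0]}' 1
python3 - <<'E'
from h import *
toptilt()
s=env.get_state(); print(s['tool_pos'],s['contact_force'])
E
```

```text
clock: 28.88
tool_pos: [548.2, 52.6, 124.0]
ee_rot: [0.538, -0.459, 0.459, -0.538]
contact_force: [1.0, -2.0, -2.4]
opening: 39.8
n 3734 lean 0.547 side -0.0 topctr tool [ -4.8 -42.3   0.2] circ ((-4.919873237609863, 0.018619827926158905), 19.272802352905273) tool->foot [47.2 43.1  0.3]
[548.18693287  52.69842879 124.0822491 ] [ 0.88498303 -2.50878791 -2.09735274]
```

```bash
python3 -m creep '{"xyz":[[0.0013,0.0021,0],[0.0026,0.0042,0],[0.004,0.0064,0],[0.0053,0.0085,0],[0.0053,0.0085,0]],"turn":[0,0,0,0,0]}' 1
python3 -m creep '{"xyz":[[0.0005,0.0008,0],[0.0011,0.0017,0],[0.0011,0.0017,0]],"turn":[0,0,0]}' 1
python3 -m creep '{"xyz":[[0.0005,0.0008,0],[0.0008,0.0013,0],[0.0008,0.0013,0]],"turn":[0,0,0]}' 1
```

```text
clock: 29.55
tool_pos: [549.0, 47.4, 115.5]
ee_rot: [0.538, -0.459, 0.459, -0.538]
contact_force: [0.6, -1.7, -2.7]
opening: 39.6
clock: 29.92
tool_pos: [549.3, 46.6, 114.0]
ee_rot: [-0.538, 0.459, -0.459, 0.538]
contact_force: [1.1, -1.8, -0.8]
opening: 39.7
clock: 30.3
tool_pos: [549.4, 45.8, 112.7]
ee_rot: [0.538, -0.459, 0.459, -0.538]
contact_force: [0.5, -2.5, -0.7]
opening: 39.9
```

```bash
python3 -m creep '{"xyz":[[0.0003,0.0004,0],[0.0005,0.0008,0],[0.0005,0.0008,0]],"turn":[0,0,0]}' 1
python3 -m creep '{"xyz":[[0.0003,0.0004,0],[0.0005,0.0008,0],[0.0005,0.0008,0]],"turn":[0,0,0]}' 1
```

```text
clock: 30.68
tool_pos: [549.5, 45.3, 111.9]
ee_rot: [0.538, -0.459, 0.459, -0.538]
contact_force: [1.1, -1.3, -0.9]
opening: 39.8
clock: 31.05
tool_pos: [549.5, 44.8, 111.1]
ee_rot: [0.538, -0.459, 0.459, -0.538]
contact_force: [1.0, -0.9, -1.1]
opening: 40.2
```

```bash
python3 -m creep '{"xyz":[[0.0003,0.0004,0],[0.0006,0.001,0],[0.0006,0.001,0]],"turn":[0,0,0]}' 1
python3 -m creep '{"xyz":[[0.0003,0.0004,0],[0.0005,0.0008,0],[0.0005,0.0008,0]],"turn":[0,0,0]}' 1
python3 - <<'E'
from h import *
toptilt()
p,d=env.grab_frame('scene')
cv2.imwrite('pics/s15.png',cv2.resize(p[130:230,200:300,::-1],None,fx=6,fy=6,interpolation=cv2.INTER_CUBIC))
E
```

```text
clock: 31.42
tool_pos: [549.7, 44.9, 110.5]
ee_rot: [-0.538, 0.459, -0.459, 0.538]
contact_force: [-2.9, 2.1, 6.3]
opening: 39.8
clock: 31.8
tool_pos: [549.7, 45.1, 110.3]
ee_rot: [-0.538, 0.459, -0.459, 0.538]
contact_force: [-8.3, 5.0, 17.8]
opening: 39.7
n 3687 lean 0.568 side 0.002 topctr tool [ -5.1 -42.3   0.3] circ ((-4.770668029785156, 0.1934587061405182), 19.2812557220459) tool->foot [48.7 42.   0.1]
```

View pics/s15.png

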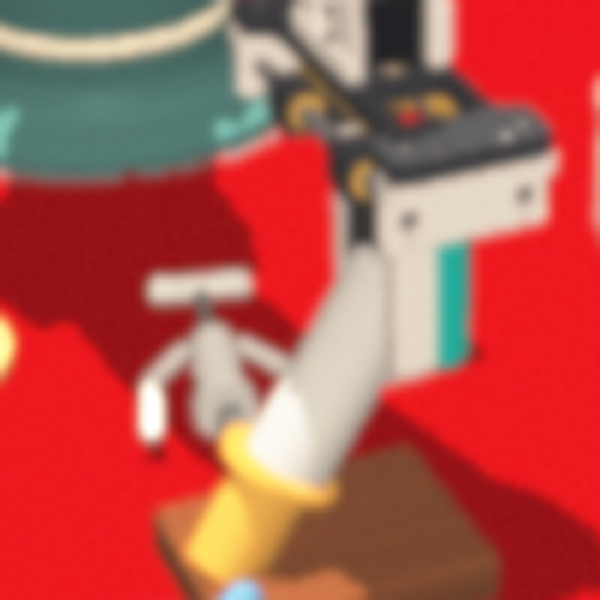

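```bash
python3 -m creep '{"xyz":[[-0.0003,-0.0005,0],[-0.0006,-0.001,0]],"turn":[0,0]}' 1
python3 -m creep '{"xyz":[[0,0,0],[0,0,0],[0,0,0],[0,0,0],[0,-0.015,0],[0,-0.05,0],[0,-0.10,0],[0,-0.15,0]],"turn":[0,0,0,0,0,0,0,0]}' 0.25
python3 - <<'E'
from h import *
plan([(500,-120,260,8.95)])
E
```

```text
clock: 32.15
tool_pos: [549.6, 44.8, 110.6]
ee_rot: [-0.538, 0.459, -0.459, 0.538]
contact_force: [-0.8, 1.3, 3.6]
opening: 40.0
clock: 33.15
tool_pos: [549.4, 44.6, 263.0]
ee_rot: [-0.538, 0.459, -0.459, 0.538]
contact_force: [0.8, 0.5, -0.1]
opening: 70.1
now [549.4  44.6 263. ] psi 9.08 t 33.15 F [ 0.8  0.5 -0.1] open 70.1
[537.   3. 262.] [0.0387, 0.0007, -0.0187] 0.001
[525. -38. 261.] [0.0774, 0.0015, -0.0374] 0.001
[512. -79. 261.] [0.116, 0.0022, -0.056] 0.002
[ 500. -120.  260.] [0.1547, 0.0029, -0.0747] 0.002
```

Released; I move off to get a clear view and check everything.

```bash
python3 -m creep '{"xyz":[[0.040,0,-0.019],[0.080,0,-0.037],[0.125,0,-0.060],[0.170,0,-0.090],[0.170,0,-0.090]],"turn":[0,0,0,0,0]}' 0.25
python3 - <<'E'
from slv import *
st=env.get_state(); print(st['tool_pos'],st['contact_force'])
p0=np.load('top_p.npy')
for n in('scene','top','wrist'):
    p,d=env.grab_frame(n); cv2.imwrite(f'pics/{n}_end.png',p[:,:,::-1])
    C=wcloud(d,st) if n=='wrist' else cloud(n,d)
    a=ax(1.727); rel=C-np.array([556.5,-3.2,68.8]); s=rel@a; rr=np.linalg.norm(rel-s[...,None]*a,axis=-1)
    m=(rr<23)&(s>20)&(s<125)&(d>0); 
    if m.sum()>20:
        print(n,m.sum(),'s max',np.percentile(s[m],[95,98,99.5]).round(1),'top face mean s',s[m&(rr<14)&(s>85)].mean().round(1) if (m&(rr<14)&(s>85)).any() else None)
    q=C[(abs(C[:,:,2]-106)<4)&(np.hypot(C[:,:,0]-529,C[:,:,1]+320)<60)&(d>0)]
    if len(q)>20: print(n,'dish sleeve',cv2.minEnclosingCircle(q[:,:2].astype(np.float32)),q.mean(0).round(1))
E
```

```text
clock: 33.78
tool_pos: [486.1, -141.3, 261.3]
ee_rot: [0.537, -0.46, 0.461, -0.536]
contact_force: [1.8, 0.7, -0.3]
opening: 70.6
[ 486.07371999 -141.28477697  261.27712287] [ 1.77022531  0.7418006  -0.2776702 ]
scene 509 s max [99.  99.4 99.7] top face mean s 99.1
scene dish sleeve ((530.8357543945312, -326.7471008300781), 20.411291122436523) [ 532.3 -326.8  105.9]
top 354 s max [100.9 101.8 102.4] top face mean s 98.6
wrist 2421 s max [98.1 98.4 98.7] top face mean s 97.7
```

View pics/scene_end.png

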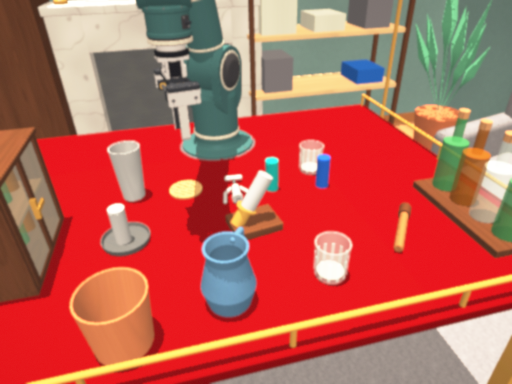

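View pics/wrist_end.png

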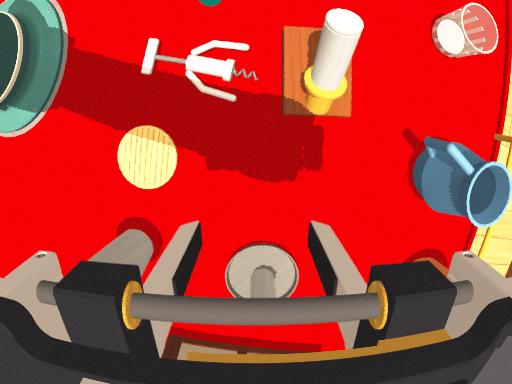

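View pics/top_end.png

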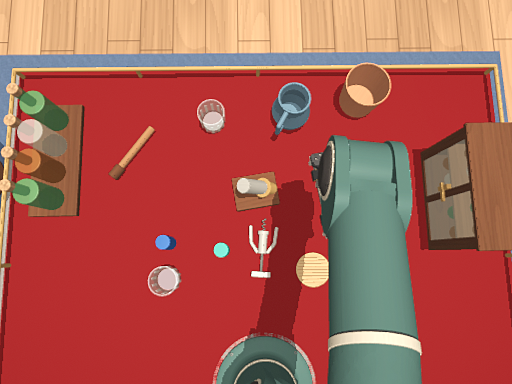

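The second sleeve sits on the pin (scene (258,187)) with its top face 98–99 mm above the shoulder, against the nominal 100, so it is fully home. The first sleeve stands upright in the dish (scene (120,225)). The bystanders and look-alikes are at the same pixels as at the start. Nothing is touching the robot, so I hand in.

```bash
python3 -c "
from workcell import env
print(env.sign_off())"
```

```text
the job is handed in; nothing more can be done
None
```

The job is done and handed in at about 34 s on the robot's clock: the sleeve that fits is home on the pin, and the one that sticks is upright in the dish. The grader gave no verdict.

- **First sleeve (started near x 455, y 176):** it slid freely until its foot was about 34 mm from the shoulder, then the force along the pin rose to about 25 N, so I stopped. I backed it off, turned it upright and stood it in the dish, about 7 mm off centre.
- **Second sleeve (started near x 589, y 258):** it passed the 34 mm point with no change in force and went on to the brass shoulder. I released it there after a light press of about 20 N.
- **How the sleeves were leaned:** the tool can only turn about its vertical axis, so I made each sleeve pivot in the grip. I pushed the first one's foot lightly against the dish rim, and used the pin itself to lean the second and to turn the first upright again.

**Last checks:**
- **On the pin:** the fitted sleeve's top face measured 98–99 mm above the shoulder in the three cameras. The nominal is 100 mm, so this is within calibration error.
- **In the dish:** the first sleeve's top was level at about 106 mm, as expected for standing on the 6 mm floor. Pressing it down touched about 21 N before I eased off.
- **Everything else:** the bystanders and the blue and turquoise look-alikes showed no visible movement, judged by eye. The arm hid the tin and dish in the final top view, so I judged those from the scene view.

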